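# Shift the feed gearbox selector into the four-dot slot

## Task

A lathe's feed gearbox stands on the bench, with a ball-topped selector lever in an H-shaped gate on its top. Push the lever with your fingers, without gripping it or taking it between the fingers and without forcing it, through the gate until it is fully home at the end of the four-dot slot: the slot on the leadscrew side (the end with the two shaft stubs) and nearest the mounting flange. Leave the loose things around and on the gearbox alone, and let go of the lever and come clear at the end.

Things in the scene. Friction and masses are not known exactly. Their poses are not given: they have to be found in the camera images.
- gearbox: Grey-green cast gearbox, 160 (x) by 250 mm (y), cover top 145 mm above the bench; fixed. Origin on the bench (z = 0) under the middle of the gate; z up. +x: back, with the wide mounting flange; -x: front, with sight glass and round bearing caps; +y: end with the toothed change gear; -y: end with two shaft stubs, the threaded leadscrew and the plain feed rod.
- gate (a point): Middle of the H-gate, on top of its steel plate (88 x 82 mm), 171 mm above the bench. Two slot lines along gearbox x, at y = +15 and -15 mm, 17 mm wide, ending at x = +-23.5 mm, joined only by a neutral channel along y at x = 0, 17 mm wide, with rounded corners. Dots beyond the slot ends: 1 front +y, 2 back +y, 3 front -y, 4 back -y. The lever pivots 61 mm below this point.
- slot4 (a point): Home of the stem's axis in the four-dot slot, on the plate's top face: 18 mm towards +x and 15 mm towards -y from the gate's middle (gearbox axes).
- knob (a point): Centre of the lever's black ball, 40 mm across, on a steel stem 10 mm thick; 145 mm from the pivot, 84 mm above the plate when upright, up to 13 mm lower when leaning. From the gate's middle it goes to +-43 mm in x at the slot ends, and stands 28 to 43 mm to +y or -y in the slots; in neutral it has 8 mm play in x either way. It stays where left; about 3 N push it. Starts anywhere along the +y line.
- shift (a joint): Lean of the lever along gearbox x, rad: 0 is neutral, + leans to +x (back, towards the flange); stops at -0.30 and +0.30, the slots' ends.
- select (a joint): Lean of the lever along gearbox y, rad: + leans to +y (change-gear end); stops at -0.30 and +0.30. In the slots of the -y column it lies between -0.30 and -0.20, in the +y column between 0.20 and 0.30.
- bearing: Bystander, loose: steel bearing ring, 52 mm across, 15 mm high, lying on the gearbox cover at the change-gear end. Origin under its centre.
- chuck_key: Bystander, loose: T-shaped steel chuck key, 110 mm long with a 120 mm cross bar, 20 mm high, lying on the bench behind the gearbox.
- spray_can: Bystander, loose: plain aluminium spray can, 52 mm across and 152 mm high, standing on the bench behind the gearbox towards the change-gear end. Origin under its centre.
- spanner: Bystander, loose: steel spanner 170 mm long lying on the bench in front of the gearbox.

How it is judged (in metres and radians):
At the end, for the whole second after the job is handed in: The lever stands still in the four-dot slot (shift above 0.26 rad of 0.30, select below -0.15 rad), and bearing, chuck key, spray can and spanner are within 15 mm of where they were (value of joint shift above 0.26 rad and value of joint select below -0.15 rad and velocity of joint shift between -0.05 and 0.05 rad/s and distance of each of bearing, chuck_key, spray_can, spanner from where it was at the start of the episode below 0.015 m); the robot touches nothing.
It fails at once if the lever is taken between the fingers (the point between the finger pads comes within 10 mm of the lever's axis at the knob or stem) (x of the grasp point in the frame of knob between -0.01 and 0.01 m and y of the grasp point in the frame of knob between -0.01 and 0.01 m and z of the grasp point in the frame of knob between -0.085 and 0.025 m).
It fails at once if the lever or gearbox is forced: the fingers press on it with more than 45 N (contact force between the fingers and gearbox above 45 N).
It fails at once if a loose bystander is shifted or lifted by more than 30 mm (distance of any of bearing, chuck_key, spray_can, spanner from where it was at the start of the episode above 0.03 m).
It also fails if it takes over 48 s, if anything falls off the work surface, if the arm or the gripper's body presses on something with over 40 N, if the wrist force passes 120 N, or if a joint passes its speed limit or range.

## Robot

A 6-joint arm with a two-finger parallel gripper is mounted at the origin on the work surface. World frame = base frame: x ahead of the robot, y to its left, z up, the work surface at z = 0. Lengths are in mm, angles in rad, forces in N, time in s.
With the tool pointing down it reaches from about 350 to 975 mm from the base axis. Payload 7.1 kg.
Tool frame: the origin (TCP) lies between the finger pads; the fingertips stand 8 mm ahead of it and the grasp point (between the pads) lies 11 mm behind it (ctrl.tips_ahead is the distance from the TCP to the fingertips, in mm); y points along the fingers, z is the direction in which the jaws open and shut, and the axes are right-handed (so a half turn about y gives the same grasp; the last joint's range is limited). The gripper opens to 88 mm and grips with 3 to 60 N. Pads are 20 mm wide; open, the fingers measure 115 mm over their backs; the gripper's body (75 mm by 178 mm) begins 61 mm behind the grasp point.
Start: joints at [-1.193, 0.423, 1.63, -0, 1.089, -0.019], TCP at [241.559, -576.415, 230.675] pointing down, gripper open.
Joint ranges: [-3, 3], [-0.9, 2.11], [0.09, 2.58], [-1.31, 4.45], [0.11, 2.69], [-2.54, 2.54]. Speed limits (rad/s): [2.39, 2.39, 3.01, 3.14, 3.14, 3.14].

## Interface

Orientations are given as a rotation vector (axis times angle).
In Python, from workcell import ctrl gives the robot as it stands.
- The arm moves only by the shell command python3 -m creep 'ROWS'. ROWS is JSON, a list of rows, each an object of numbers: "tx", "ty", "tz": the shift along the world's x, y, z in mm; "rx", "ry", "rz": the turn, a rotation vector about the world's x, y, z in rad; "fingers": the closure in counts, from 0 (fully open) to 255 (shut). A call has 1 to 10 rows; each row is the pose to reach, as a shift and turn from the pose commanded when the call began; what a row does not reach only later rows make up. A row lasts 1/8 s, in which the tool goes at most 62.5 mm and 10.7 degrees, less where a joint would pass 70% of its speed; a pose out of reach is approached as far as the arm can. A call with a gripper value outside its range is refused whole. The fingers move at their own pace and stop on an object; the grip force is fixed at half the most. Time passes only in rows, so rows that repeat a pose let the fingers close. It gives the time, the measured TCP pose, the force and the opening at its end, in the units of the state.
- ctrl.get_obs(): the state, without advancing time (a new reading comes with each control period).
- ctrl.get_image(name): name is "scene" or "top" or "wrist"; returns a dict with "pixels" (420x560x3 uint8, blue, green, red), "intrinsics" (3x3 intrinsics, pixels), "rvec" (rotation vector, rad) and "tvec" (3), from world to camera coordinates, as OpenCV has them. Camera axes: x right, y down, z forward; pixel columns grow to the right and rows downward; lengths in mm; the calibration is good to about 2 mm. A picture is of the moment at which its call begins. There is no depth.
- ctrl.close_job(): hands the job in, once; it reports no verdict.
The state is a dict: "t": time; "qpos": joint angles; "qvel": joint speeds; "joint_torque": joint torques, N m; "ee_pos": TCP position; "orientation": TCP orientation; "ft_force": force on the tool from outside, world axes, zero at the start; "moment": the same for the moment, N m; "width": finger opening in mm.
Only numpy, scipy, OpenCV 4.12 (cv2) and the standard library are available. Lean on these libraries where they do the work, as an engineer would, in place of code of your own. Each camera call takes 0.05 s, during which the arm holds its last target.

## Working session

There is one attempt and no reset: what is moved stays moved. The work goes in short steps, Python scripts to look and compute and a shell command to move; the robot and the scene stay as the last step left them, time stands still between calls to the robot, and variables do not carry over. Pictures are saved under pics/ and viewed, and the job is handed in when it is done.

```bash
ls; mkdir -p pics; cat > h.py <<'E'
import numpy as np, cv2
from workcell import ctrl
def grab(n,f):
    im=ctrl.get_image(n); cv2.imwrite(f'pics/{f}.png',im['pixels']); np.savez(f'pics/{f}.npz',K=im['intrinsics'],r=im['rvec'],t=im['tvec']); return im
def cal(f):
    d=np.load(f'pics/{f}.npz'); return d['K'],d['r'].astype(float),d['t'].astype(float)
def ray(f,u,v):
    K,r,t=cal(f); R=cv2.Rodrigues(r)[0]; d=R.T@np.linalg.inv(K)@np.array([u,v,1.]); c=-R.T@t.ravel(); return c,d
def atz(f,u,v,z):
    c,d=ray(f,u,v); return c+d*(z-c[2])/d[2]
def proj(f,P):
    K,r,t=cal(f); return cv2.projectPoints(np.array(P,float).reshape(-1,1,3),r,t,K,None)[0][:,0]
def crop(f,x0,y0,x1,y1,s,o):
    im=cv2.imread(f'pics/{f}.png')[y0:y1,x0:x1]; cv2.imwrite(f'pics/{o}.png',cv2.resize(im,None,fx=s,fy=s,interpolation=cv2.INTER_CUBIC))
E
python3 - <<'E'
from h import *
for n in ('scene','top','wrist'):
    grab(n,n+'0'); c,d=ray(n+'0',280,210); print(n,c.round(),d.round(2))
print(ctrl.get_obs())
E
```

```text
pics
scene [1440.   -8.  785.] [-0.82  0.07 -0.57]
top [ 384.   87. 1356.] [ 0.18  0.   -0.98]
wrist [ 319. -545.  385.] [-0.29 -0.12 -0.95]
{'t': 0.15, 'qpos': array([-1.19300363e+00,  4.23670309e-01,  1.63044721e+00, -1.17929238e-05,
        1.08865569e+00, -1.89552671e-02]), 'qvel': array([ 0.00119585, -0.00093294, -0.00210876,  0.001308  ,  0.00130867,
       -0.00073386]), 'joint_torque': array([ 1.66799696e-04, -5.44981134e+01, -2.73920399e+01,  6.43608836e-02,
        2.04699539e-02, -7.94281573e-05]), 'ee_pos': array([ 241.41009839, -576.05507317,  230.10358044]), 'orientation': array([-0.40300437,  2.00485322, -2.002483  ]), 'ft_force': array([0.04060299, 1.27434068, 0.5341577 ]), 'moment': array([0.00396084, 0.04431539, 0.03337726]), 'width': 87.93271395791136}
```

View pics/scene0.png

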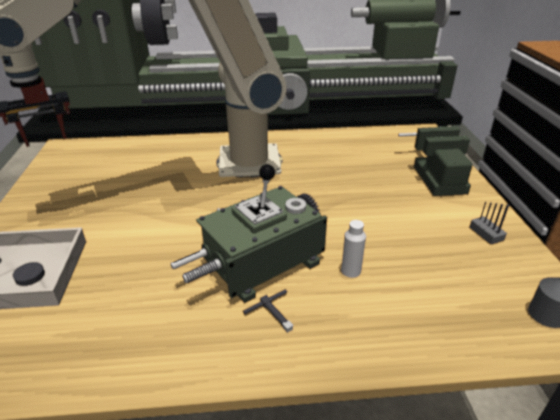

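View pics/top0.png

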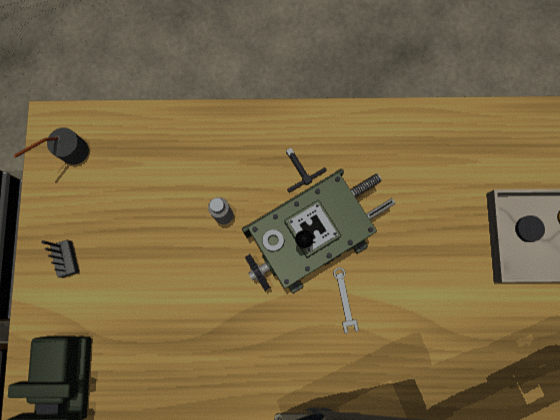

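The overview shows the gearbox near top (312,230), with stubs at right (about −y world) and the flange up (world +x). The knob is at about (305,239). I'll enlarge both.

```bash
python3 - <<'E'
from h import *
crop('top0',230,160,400,300,4.7,'c1'); crop('scene0',170,150,350,310,4.4,'c2')
E
```

```text
(no output)
```

View pics/c1.png

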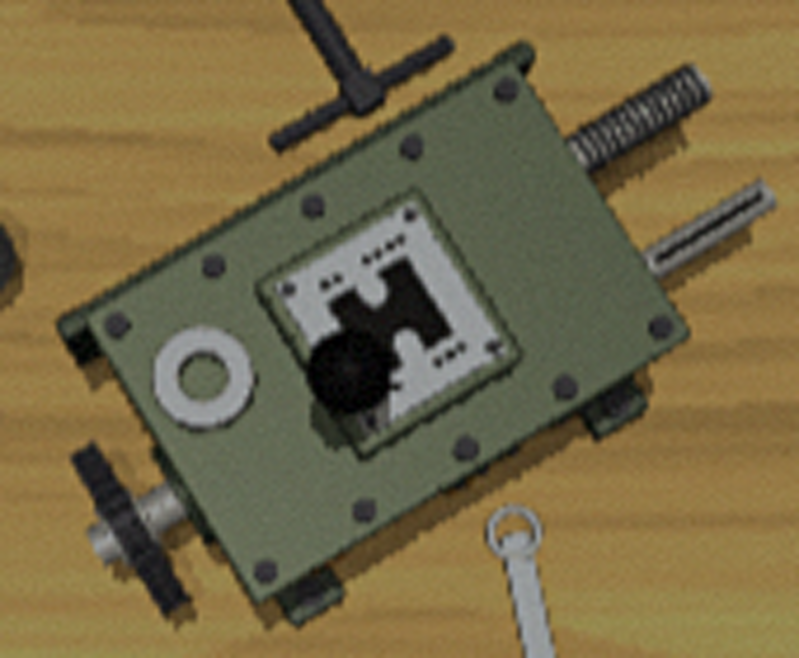

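View pics/c2.png

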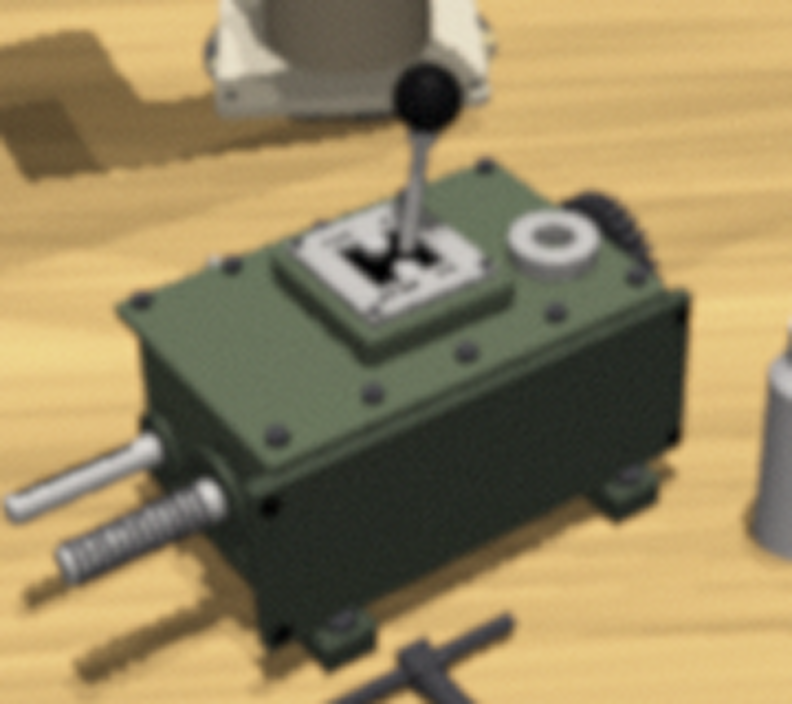

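```bash
cat > m.py <<'E'
from h import *
T=lambda u,v:(230+u/4.7,160+v/4.7)
S=lambda u,v:(170+u/4.4,150+v/4.4)
scr=[T(410,215),T(288,288),T(375,422),T(492,347)]
P=np.array([atz('top0',*p,171) for p in scr]); print(P.round(1))
print('ctr',P.mean(0)); 
for a,b in ((0,1),(3,2)):
    d=P[b]-P[a];print('y dir',np.arctan2(d[1],d[0])-np.pi/2,np.linalg.norm(d))
for a,b in ((2,1),(3,0)):
    d=P[b]-P[a];print('x dir',np.arctan2(d[1],d[0]),np.linalg.norm(d))
# cover bolts at z~145+
B=[atz('top0',*T(*p),148) for p in ((507,90),(117,325),(265,572),(660,327))]
print('bolts ctr',np.mean(B,0))
for a,b in ((0,1),(3,2)):
    d=B[b]-B[a];print('y',np.arctan2(d[1],d[0])-np.pi/2,np.linalg.norm(d))
for a,b in ((2,1),(3,0)):
    d=B[b]-B[a];print('x',np.arctan2(d[1],d[0]),np.linalg.norm(d))
# scene view screws: back -y corner (375,312), back +y (485,263)
for p in ((375,312),(485,263),(298,243)): print('scene screw',atz('scene0',*S(*p),171).round(1))
# knob triangulate
def tri(f1,p1,f2,p2):
    c1,d1=ray(f1,*p1);c2,d2=ray(f2,*p2);d1/=np.linalg.norm(d1);d2/=np.linalg.norm(d2)
    s=np.linalg.lstsq(np.c_[d1,-d2],c2-c1,rcond=None)[0];a=c1+s[0]*d1;b=c2+s[1]*d2;return (a+b)/2,np.linalg.norm(a-b)
k,e=tri('top0',T(350,372),'scene0',S(427,97)); print('knob',k,e)
E
python3 m.py
```

```text
[[605.9   1.2 171. ]
 [569.2  63.1 171. ]
 [501.6  20.8 171. ]
 [538.6 -38.2 171. ]]
ctr [553.83688183  11.69857739 171.        ]
y dir 0.5351229138651412 71.95407538299995
y dir 0.5597799898552962 69.63177110718708
x dir 0.5595486047281196 79.74805702550174
x dir 0.5300495679500595 78.00853080783325
bolts ctr [552.64993843  11.8302988  148.        ]
y 0.5403537997370638 235.70025666813467
y 0.5424442436508192 236.10018313842906
x 0.5347068714491182 145.5045891090478
x 0.5374419897658249 145.00933011357435
scene screw [607.    3.8 171. ]
scene screw [567.3  65.8 171. ]
scene screw [538.3 -36.4 171. ]
knob [517.35453974  37.46798871 248.79330923] 2.367159462826015
```

```bash
cat >> h.py <<'E'
YAW=0.54; C=np.array([553.5,12.]); EX=np.array([np.cos(YAW),np.sin(YAW)]); EY=np.array([-EX[1],EX[0]])
def toW(x,y): return C+x*EX+y*EY
def toG(p): d=np.array(p)[:2]-C; return np.array([d@EX,d@EY])
def st():
    o=ctrl.get_obs(); R=cv2.Rodrigues(o['orientation'])[0]
    f=o['ft_force'][:2]
    print('t',o['t'],'ee',o['ee_pos'].round(1),'G',toG(o['ee_pos']).round(1),'fG',np.array([f@EX,f@EY,o['ft_force'][2]]).round(1),'w',round(o['width'],1))
    return o,R
E
python3 - <<'E'
from h import *
o,R=st(); print(R.round(3)); print('jaw yaw',np.arctan2(R[1,2],R[0,2]))
print(toW(-65,38), toW(-65,38)-o['ee_pos'][:2])
E
```

```text
t 0.15 ee [ 241.4 -576.1  230.1] G [-570.  -343.9] fG [0.7 1.1 0.5] w 87.9
[[-0.922 -0.     0.386]
 [-0.386  0.001 -0.922]
 [-0.    -1.    -0.001]]
jaw yaw -1.1740428786370725
[478.21176803  11.17409043] [236.80166964 587.2291636 ]
```

```bash
python3 -m creep '[{"tx":20,"ty":50,"tz":20,"rz":0.02,"fingers":255},{"tx":40,"ty":100,"tz":30,"rz":0.04,"fingers":255},{"tx":60,"ty":150,"tz":30,"rz":0.06,"fingers":255},{"tx":80,"ty":200,"tz":30,"rz":0.08,"fingers":255},{"tx":100,"ty":250,"tz":30,"rz":0.1,"fingers":255},{"tx":120,"ty":300,"tz":30,"rz":0.12,"fingers":255},{"tx":140,"ty":350,"tz":30,"rz":0.143,"fingers":255},{"tx":160,"ty":400,"tz":30,"rz":0.143,"fingers":255},{"tx":180,"ty":450,"tz":30,"rz":0.143,"fingers":255},{"tx":180,"ty":450,"tz":30,"rz":0.143,"fingers":255}]'; python3 - <<'E'
from h import *
o,R=st(); print('jaw yaw',np.arctan2(R[1,2],R[0,2]), toW(-68,38)-o['ee_pos'][:2])
E
```

```text
t 0.15 ee [ 241.4 -576.1  230.1] G [-570.  -343.9] fG [0.7 1.1 0.5] w 87.9
jaw yaw -1.1740428786370725 [234.22854359 585.68675563]schema error: expected keys tx, ty, tz, rx, ry, rz, fingers
```

All keys are required.

```bash
python3 -m creep '[{"tx":20,"ty":50,"tz":20,"rx":0,"ry":0,"rz":0.02,"fingers":255},{"tx":40,"ty":100,"tz":30,"rx":0,"ry":0,"rz":0.04,"fingers":255},{"tx":60,"ty":150,"tz":30,"rx":0,"ry":0,"rz":0.06,"fingers":255},{"tx":80,"ty":200,"tz":30,"rx":0,"ry":0,"rz":0.08,"fingers":255},{"tx":100,"ty":250,"tz":30,"rx":0,"ry":0,"rz":0.1,"fingers":255},{"tx":120,"ty":300,"tz":30,"rx":0,"ry":0,"rz":0.12,"fingers":255},{"tx":140,"ty":350,"tz":30,"rx":0,"ry":0,"rz":0.143,"fingers":255},{"tx":160,"ty":400,"tz":30,"rx":0,"ry":0,"rz":0.143,"fingers":255},{"tx":180,"ty":450,"tz":30,"rx":0,"ry":0,"rz":0.143,"fingers":255},{"tx":180,"ty":450,"tz":30,"rx":0,"ry":0,"rz":0.143,"fingers":255}]'; python3 - <<'E'
from h import *
o,R=st(); print('jaw yaw',np.arctan2(R[1,2],R[0,2]), toW(-68,38)-o['ee_pos'][:2])
E
```

```text
t: 1.4
ee_pos: [422.3, -123.6, 260.6]
orientation: [-0.535, 1.914, -1.913]
ft_force: [0.5, -0.4, -0.3]
width: -0.0
t 1.4 ee [ 422.3 -123.6  260.6] G [-182.3  -48.8] fG [ 0.2 -0.6 -0.3] w -0.0
jaw yaw -1.025742204259804 [ 53.36996753 133.23982281]
```

```bash
python3 -m creep '[{"tx":15,"ty":45,"tz":0,"rx":0,"ry":0,"rz":-0.005,"fingers":255},{"tx":30,"ty":90,"tz":-10,"rx":0,"ry":0,"rz":-0.005,"fingers":255},{"tx":45,"ty":120,"tz":-20,"rx":0,"ry":0,"rz":-0.005,"fingers":255},{"tx":53,"ty":133,"tz":-28,"rx":0,"ry":0,"rz":-0.005,"fingers":255},{"tx":53,"ty":133,"tz":-28,"rx":0,"ry":0,"rz":-0.005,"fingers":255}]'; python3 - <<'E'
from h import *
o,R=st(); print('jaw yaw',np.arctan2(R[1,2],R[0,2]))
grab('top','top1');grab('scene','scene1');grab('wrist','wrist1')
crop('top1',230,160,400,300,4.7,'c3'); crop('scene1',170,110,350,270,4.4,'c4')
E
```

```text
t: 2.02
ee_pos: [474.3, 6.2, 232.0]
orientation: [-0.528, 1.92, -1.92]
ft_force: [0.8, -0.0, 0.2]
width: 0.6
t 2.025 ee [474.3   6.2 232. ] G [-70.9  35.8] fG [ 0.7 -0.4  0.2] w 0.6
jaw yaw -1.0352653151541222
```

View pics/c3.png

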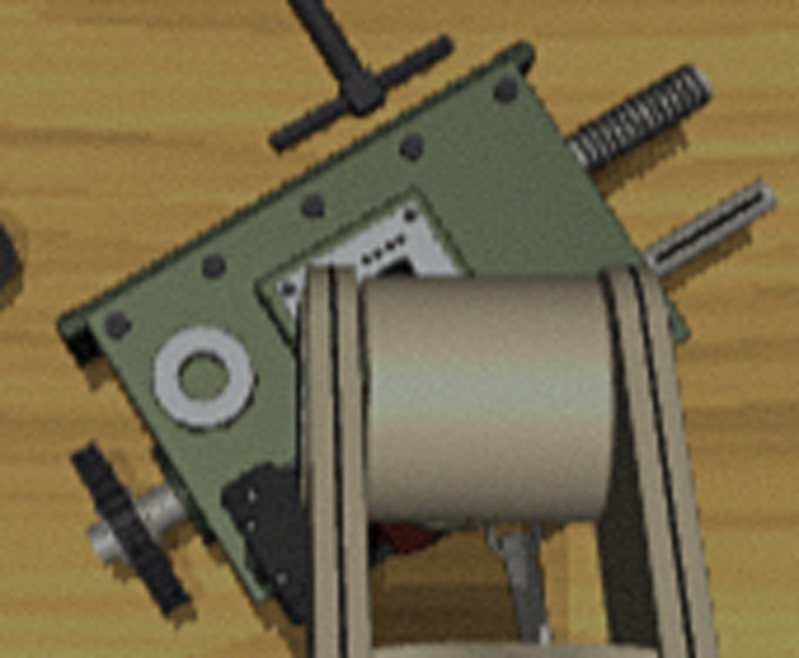

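View pics/c4.png

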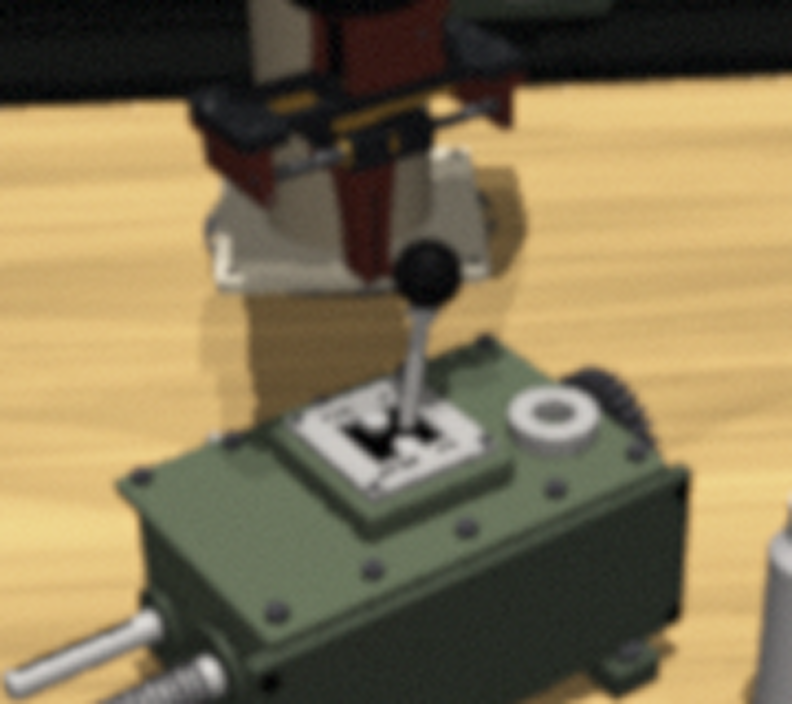

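View pics/wrist1.png

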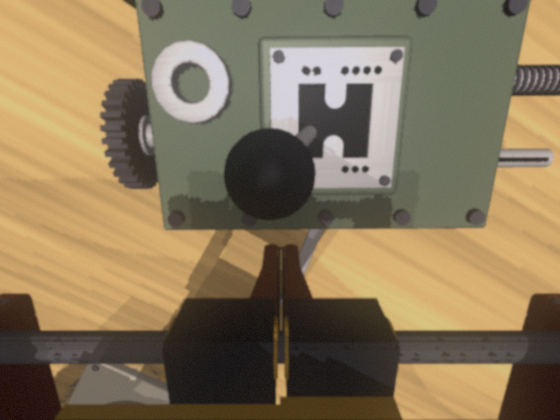

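Wrist view: knob at (270,173), gate middle about (335,121), closed fingertips at (281,250), just in front of the knob. Now I'll cross-check my geometry.

```bash
python3 - <<'E'
from h import *
print('knob',toG(atz('wrist1',270,173,249)),'gate',atz('wrist1',335,121,171),toG(atz('wrist1',335,121,171)))
for p in ((279,56),(397,56),(384,181)): print(toG(atz('wrist1',*p,171)))
o=ctrl.get_obs();print('tip px',proj('wrist1',o['ee_pos']-[0,0,8]))
crop('wrist1',180,20,420,280,2.3,'c5')
E
```

```text
knob [-16.24361716  38.90922419] gate [556.11698629  11.94885285 171.        ] [ 2.21831526 -1.3893562 ]
[41.21005515 34.94102781]
[ 40.76853403 -37.90130335]
[-38.10592084 -37.1090037 ]
tip px [[279.63234837 260.71778996]]
```

View pics/c5.png

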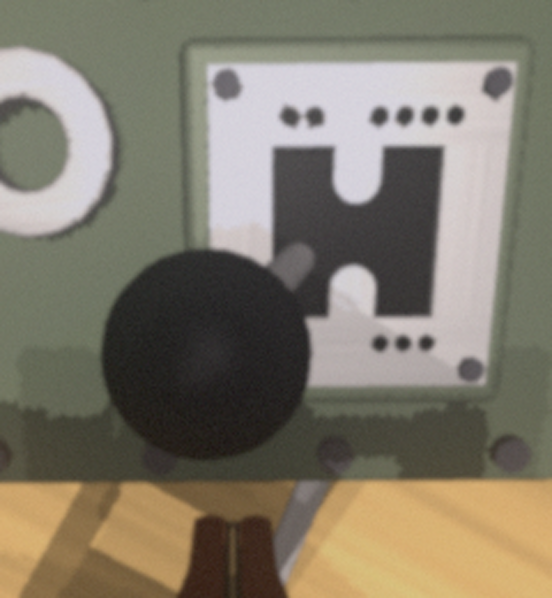

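```bash
python3 -m creep '[{"tx":3,"ty":7,"tz":0,"rx":0,"ry":0,"rz":0,"fingers":255},{"tx":10,"ty":11,"tz":0,"rx":0,"ry":0,"rz":0,"fingers":255},{"tx":15,"ty":14,"tz":0,"rx":0,"ry":0,"rz":0,"fingers":255},{"tx":18,"ty":16,"tz":0,"rx":0,"ry":0,"rz":0,"fingers":255},{"tx":21,"ty":17.5,"tz":0,"rx":0,"ry":0,"rz":0,"fingers":255},{"tx":24,"ty":19,"tz":0,"rx":0,"ry":0,"rz":0,"fingers":255},{"tx":24,"ty":19,"tz":0,"rx":0,"ry":0,"rz":0,"fingers":255}]'; python3 - <<'E'
from h import *
o,R=st();grab('wrist','wrist2');grab('scene','scene2');crop('scene2',170,110,350,270,4.4,'c6')
E
```

```text
t: 3.05
ee_pos: [498.4, 25.7, 232.5]
orientation: [-0.527, 1.92, -1.92]
ft_force: [-1.7, 0.1, 1.4]
width: 0.6
t 3.05 ee [498.4  25.7 232.5] G [-40.2  40.1] fG [-1.4  0.9  1.4] w 0.6
```

View pics/wrist2.png

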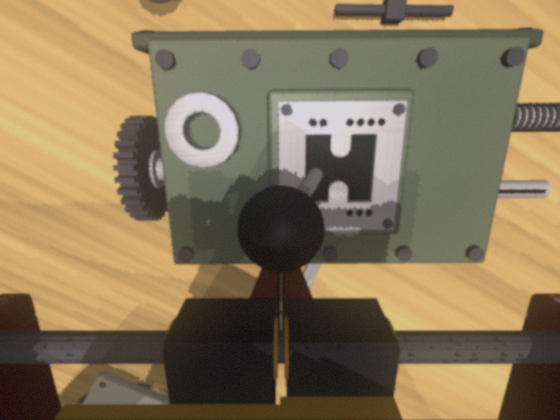

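```bash
python3 - <<'E'
from h import *
print(toG(atz('wrist2',281,228,250)),'gate',toG(atz('wrist2',340,169,171)))
E
```

```text
[-10.63223941  39.09228217] gate [ 1.65837495 -1.31754695]
```

The ball is at (281,228) and in contact, 30 mm ahead of the TCP. It needs about 11.5 mm more to reach neutral.

```bash
python3 -m creep '[{"tx":2.5,"ty":1.5,"tz":0,"rx":0,"ry":0,"rz":0,"fingers":255},{"tx":5,"ty":3,"tz":0,"rx":0,"ry":0,"rz":0,"fingers":255},{"tx":7.5,"ty":4.5,"tz":0,"rx":0,"ry":0,"rz":0,"fingers":255},{"tx":10,"ty":6,"tz":0,"rx":0,"ry":0,"rz":0,"fingers":255},{"tx":10,"ty":6,"tz":0,"rx":0,"ry":0,"rz":0,"fingers":255}]'; python3 - <<'E'
from h import *
o,R=st();grab('wrist','wrist3')
crop('wrist3',180,60,420,300,2.4,'c7')
E
```

```text
t: 3.78
ee_pos: [508.9, 31.7, 232.7]
orientation: [-0.526, 1.92, -1.92]
ft_force: [-2.0, -0.6, 2.4]
width: 0.4
t 3.775 ee [508.9  31.7 232.7] G [-28.1  39.8] fG [-2.   0.5  2.4] w 0.4
```

View pics/c7.png

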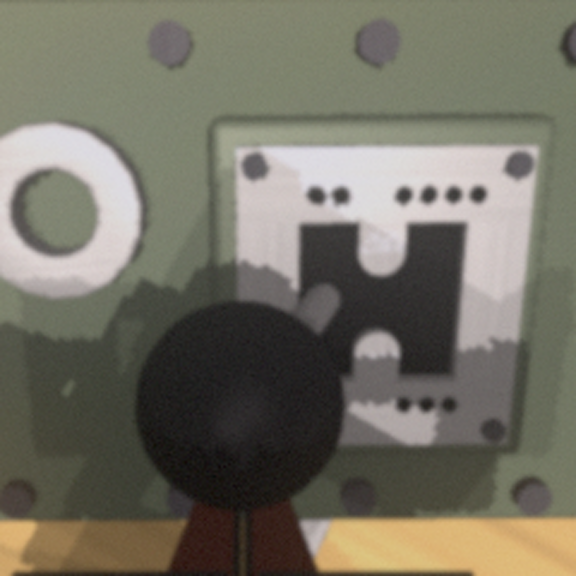

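Ball centre (280,229) is at x≈+1.5, so the lever is in neutral. Next I back off and go round to its +y side.

```bash
python3 -m creep '[{"tx":-17,"ty":-10,"tz":0,"rx":0,"ry":0,"rz":0,"fingers":255},{"tx":-17,"ty":-10,"tz":0,"rx":0,"ry":0,"rz":0,"fingers":255},{"tx":-29,"ty":10,"tz":0,"rx":0,"ry":0,"rz":0,"fingers":255},{"tx":-41,"ty":29,"tz":0,"rx":0,"ry":0,"rz":0,"fingers":255},{"tx":-41,"ty":29,"tz":0,"rx":0,"ry":0,"rz":0,"fingers":255},{"tx":-20,"ty":42,"tz":0,"rx":0,"ry":0,"rz":0,"fingers":255},{"tx":1,"ty":54.5,"tz":0,"rx":0,"ry":0,"rz":0,"fingers":255},{"tx":1,"ty":54.5,"tz":0,"rx":0,"ry":0,"rz":0,"fingers":255}]'; python3 - <<'E'
from h import *
o,R=st();grab('wrist','wrist4');grab('scene','scene4');crop('scene4',170,110,350,270,4.4,'c8')
E
```

```text
t: 4.82
ee_pos: [511.1, 86.0, 232.8]
orientation: [-0.525, 1.919, -1.92]
ft_force: [-0.8, -0.7, -0.2]
width: 1.0
t 4.825 ee [511.1  86.  232.8] G [ 1.7 85.3] fG [-1.  -0.2 -0.2] w 1.0
```

View pics/wrist4.png

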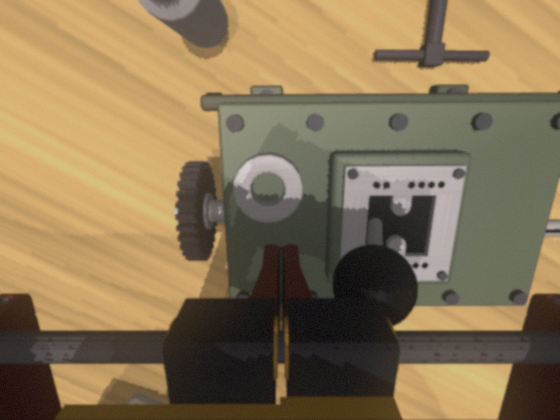

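View pics/c8.png

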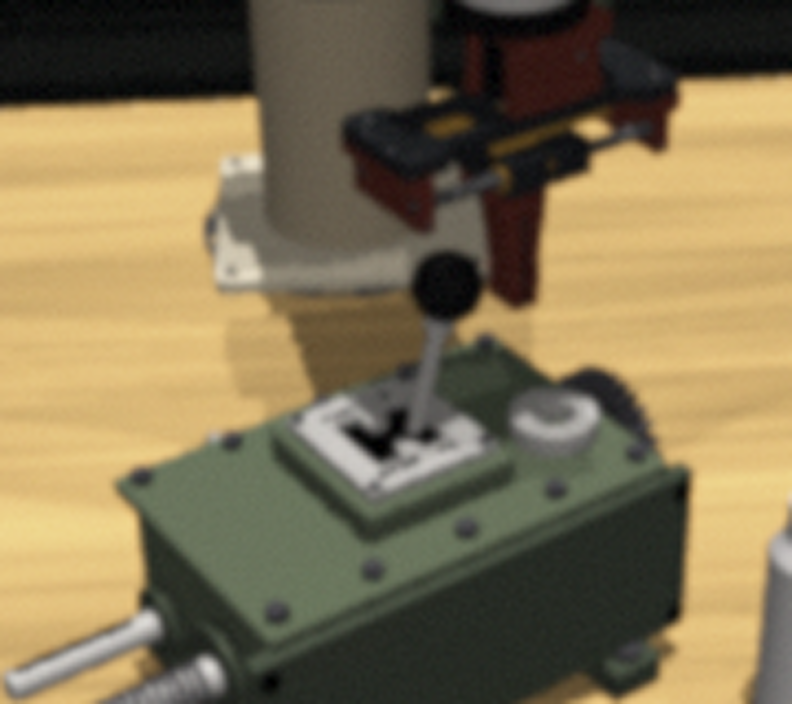

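The ball at (375,285) in the wrist view is clear of the fingers, to their −y side. Nothing else has moved. I start pushing towards −y.

```bash
python3 -m creep '[{"tx":4,"ty":-7,"tz":0,"rx":0,"ry":0,"rz":0,"fingers":255},{"tx":6.5,"ty":-11,"tz":0,"rx":0,"ry":0,"rz":0,"fingers":255},{"tx":8.5,"ty":-14,"tz":0,"rx":0,"ry":0,"rz":0,"fingers":255},{"tx":10.5,"ty":-17,"tz":0,"rx":0,"ry":0,"rz":0,"fingers":255},{"tx":12.5,"ty":-20.5,"tz":0,"rx":0,"ry":0,"rz":0,"fingers":255},{"tx":14.5,"ty":-24,"tz":0,"rx":0,"ry":0,"rz":0,"fingers":255},{"tx":16.5,"ty":-27.5,"tz":0,"rx":0,"ry":0,"rz":0,"fingers":255},{"tx":18.5,"ty":-31,"tz":0,"rx":0,"ry":0,"rz":0,"fingers":255},{"tx":20.5,"ty":-34,"tz":0,"rx":0,"ry":0,"rz":0,"fingers":255},{"tx":20.5,"ty":-34,"tz":0,"rx":0,"ry":0,"rz":0,"fingers":255}]'; python3 - <<'E'
from h import *
o,R=st();grab('wrist','wrist5')
E
```

```text
t: 6.18
ee_pos: [530.2, 51.6, 232.4]
orientation: [-0.526, 1.92, -1.921]
ft_force: [0.1, 0.9, -0.5]
width: 0.5
t 6.175 ee [530.2  51.6 232.4] G [ 0.3 45.9] fG [ 0.5  0.8 -0.5] w 0.5
```

View pics/wrist5.png

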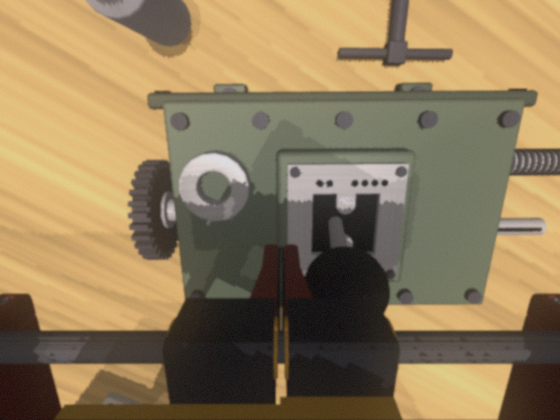

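```bash
python3 - <<'E'
from h import *
print(toG(atz('wrist5',347,289,253)),'gate',toG(atz('wrist5',346,223,171)), 'prev', toG(atz('wrist4',375,285,250)))
crop('wrist5',220,140,440,340,3,'c9')
E
```

```text
[-0.40487598 13.43103501] gate [ 2.84990828 -1.83203206] prev [ 1.05290097 38.42050238]
```

View pics/c9.png

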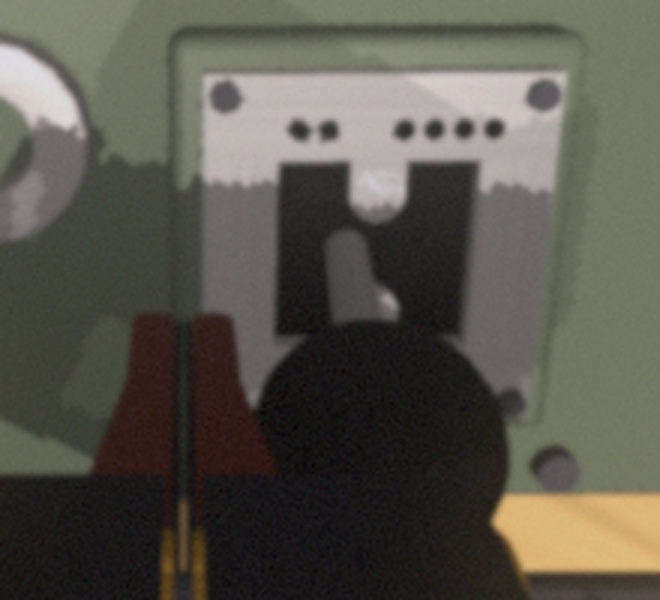

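The ball is now at y≈13 and the stem is sliding through the channel under about 1 N. I keep going.

```bash
python3 -m creep '[{"tx":2,"ty":-3.5,"tz":0,"rx":0,"ry":0,"rz":0,"fingers":255},{"tx":4,"ty":-7,"tz":0,"rx":0,"ry":0,"rz":0,"fingers":255},{"tx":6,"ty":-10,"tz":0,"rx":0,"ry":0,"rz":0,"fingers":255},{"tx":8,"ty":-13.5,"tz":0,"rx":0,"ry":0,"rz":0,"fingers":255},{"tx":10,"ty":-17,"tz":0,"rx":0,"ry":0,"rz":0,"fingers":255},{"tx":12,"ty":-20,"tz":0,"rx":0,"ry":0,"rz":0,"fingers":255},{"tx":14,"ty":-23.5,"tz":0,"rx":0,"ry":0,"rz":0,"fingers":255},{"tx":14,"ty":-23.5,"tz":0,"rx":0,"ry":0,"rz":0,"fingers":255}]'; python3 - <<'E'
from h import *
o,R=st()
E
```

```text
t: 7.22
ee_pos: [544.2, 28.1, 232.5]
orientation: [-0.526, 1.92, -1.921]
ft_force: [-0.1, -1.0, -0.3]
width: 0.3
t 7.225 ee [544.2  28.1 232.5] G [ 0.3 18.6] fG [-0.6 -0.8 -0.3] w 0.3
```

```bash
python3 -m creep '[{"tx":2,"ty":-3.5,"tz":0,"rx":0,"ry":0,"rz":0,"fingers":255},{"tx":4,"ty":-7,"tz":0,"rx":0,"ry":0,"rz":0,"fingers":255},{"tx":6,"ty":-10,"tz":0,"rx":0,"ry":0,"rz":0,"fingers":255},{"tx":8,"ty":-13.5,"tz":0,"rx":0,"ry":0,"rz":0,"fingers":255},{"tx":9.5,"ty":-16,"tz":0,"rx":0,"ry":0,"rz":0,"fingers":255},{"tx":11,"ty":-18.5,"tz":0,"rx":0,"ry":0,"rz":0,"fingers":255},{"tx":11,"ty":-18.5,"tz":0,"rx":0,"ry":0,"rz":0,"fingers":255}]'; python3 - <<'E'
from h import *
o,R=st();grab('wrist','wrist6')
crop('wrist6',220,140,440,340,3,'c10')
E
```

```text
t: 8.1
ee_pos: [555.2, 9.8, 232.6]
orientation: [-0.526, 1.92, -1.92]
ft_force: [-0.2, -0.3, 0.2]
width: 0.2
t 8.1 ee [555.2   9.8 232.6] G [ 0.3 -2.8] fG [-0.3 -0.2  0.2] w 0.2
```

View pics/c10.png

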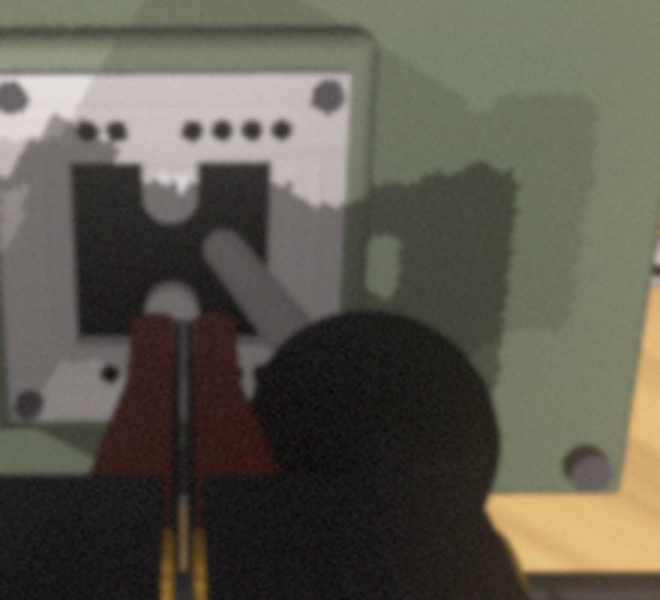

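The stem is now in the −y column at neutral, ball at about (345,286). Next I go round to the front (−x) side.

```bash
python3 -m creep '[{"tx":-4,"ty":7,"tz":0,"rx":0,"ry":0,"rz":0,"fingers":255},{"tx":-4,"ty":7,"tz":0,"rx":0,"ry":0,"rz":0,"fingers":255},{"tx":-30,"ty":-8.5,"tz":0,"rx":0,"ry":0,"rz":0,"fingers":255},{"tx":-55.5,"ty":-24,"tz":0,"rx":0,"ry":0,"rz":0,"fingers":255},{"tx":-55.5,"ty":-24,"tz":0,"rx":0,"ry":0,"rz":0,"fingers":255},{"tx":-45,"ty":-41,"tz":0,"rx":0,"ry":0,"rz":0,"fingers":255},{"tx":-34.5,"ty":-59,"tz":0,"rx":0,"ry":0,"rz":0,"fingers":255},{"tx":-34.5,"ty":-59,"tz":0,"rx":0,"ry":0,"rz":0,"fingers":255}]'; python3 - <<'E'
from h import *
o,R=st();grab('wrist','wrist7')
E
```

```text
t: 9.15
ee_pos: [522.2, -50.4, 232.5]
orientation: [-0.524, 1.921, -1.921]
ft_force: [-0.2, 0.9, 0.2]
width: 0.2
t 9.15 ee [522.2 -50.4 232.5] G [-58.9 -37.4] fG [0.3 0.9 0.2] w 0.2
```

View pics/wrist7.png

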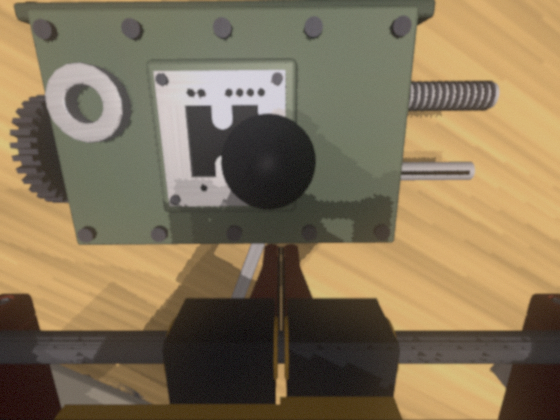

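```bash
python3 - <<'E'
from h import *
print(toG(atz('wrist7',268,161,251)),toG(atz('wrist7',222,141,171)))
E
```

```text
[  1.80845372 -33.10994901] [2.35825285 0.54240444]
```

Ball at (268,161), i.e. (1,−33) in gearbox axes. I push towards +x, shifting 3 mm in +y to centre the fingers on it.

```bash
python3 -m creep '[{"tx":8,"ty":9,"tz":0,"rx":0,"ry":0,"rz":0,"fingers":255},{"tx":16,"ty":13.5,"tz":0,"rx":0,"ry":0,"rz":0,"fingers":255},{"tx":21,"ty":16.5,"tz":0,"rx":0,"ry":0,"rz":0,"fingers":255},{"tx":25,"ty":18.5,"tz":0,"rx":0,"ry":0,"rz":0,"fingers":255},{"tx":29,"ty":21,"tz":0,"rx":0,"ry":0,"rz":0,"fingers":255},{"tx":33,"ty":23.5,"tz":0,"rx":0,"ry":0,"rz":0,"fingers":255},{"tx":37,"ty":26,"tz":0,"rx":0,"ry":0,"rz":0,"fingers":255},{"tx":41,"ty":28,"tz":0,"rx":0,"ry":0,"rz":0,"fingers":255},{"tx":45,"ty":30.5,"tz":0,"rx":0,"ry":0,"rz":0,"fingers":255},{"tx":45,"ty":30.5,"tz":0,"rx":0,"ry":0,"rz":0,"fingers":255}]'; python3 - <<'E'
from h import *
o,R=st();grab('wrist','wrist8');crop('wrist8',160,100,400,300,3,'c11')
E
```

```text
t: 10.45
ee_pos: [565.8, -18.2, 232.5]
orientation: [-0.526, 1.92, -1.92]
ft_force: [-2.0, -0.6, 1.5]
width: 0.7
t 10.45 ee [565.8 -18.2 232.5] G [ -4.9 -32.3] fG [-2.   0.5  1.5] w 0.7
```

View pics/c11.png

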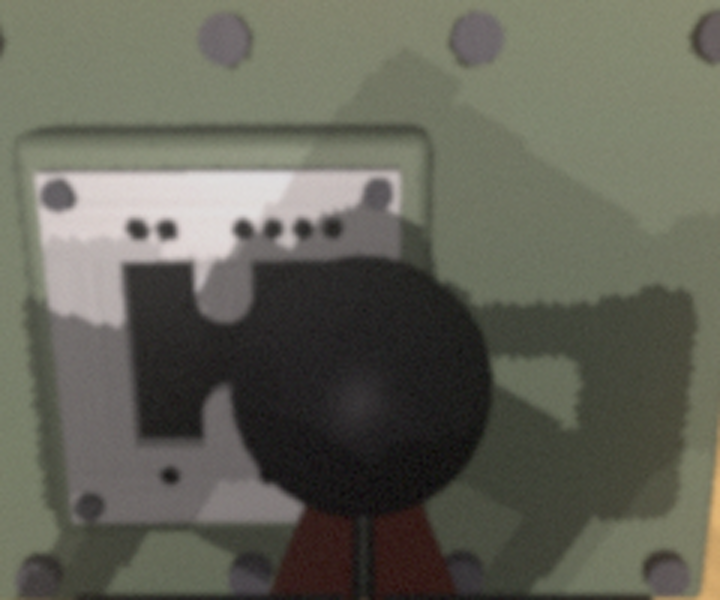

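The ball is entering the four-dot slot, x≈25 with about 2 N on it. I continue gently.

```bash
python3 -m creep '[{"tx":2.5,"ty":1.5,"tz":0,"rx":0,"ry":0,"rz":0,"fingers":255},{"tx":5,"ty":3,"tz":0,"rx":0,"ry":0,"rz":0,"fingers":255},{"tx":7.5,"ty":4.5,"tz":0,"rx":0,"ry":0,"rz":0,"fingers":255},{"tx":10,"ty":6,"tz":0,"rx":0,"ry":0,"rz":0,"fingers":255},{"tx":12,"ty":7,"tz":0,"rx":0,"ry":0,"rz":0,"fingers":255},{"tx":12,"ty":7,"tz":0,"rx":0,"ry":0,"rz":0,"fingers":255}]'; python3 -m creep '[{"tx":0.9,"ty":0.5,"tz":0,"rx":0,"ry":0,"rz":0,"fingers":255},{"tx":1.7,"ty":1,"tz":0,"rx":0,"ry":0,"rz":0,"fingers":255},{"tx":1.7,"ty":1,"tz":0,"rx":0,"ry":0,"rz":0,"fingers":255}]';  python3 - <<'E'
from h import *
o,R=st()
E
```

```text
t: 11.25
ee_pos: [577.5, -11.2, 232.5]
orientation: [-0.527, 1.92, -1.92]
ft_force: [-2.5, -0.2, -1.9]
width: 0.4
t: 11.62
ee_pos: [579.3, -10.4, 232.7]
orientation: [-0.526, 1.92, -1.92]
ft_force: [-1.8, -0.3, -1.5]
width: 0.6
t 11.625 ee [579.3 -10.4 232.7] G [ 10.6 -32.5] fG [-1.8  0.7 -1.5] w 0.6
```

Predicted contact with the end stop is at TCP x≈13–15. I go in 1 mm steps and read the force.

```bash
python3 -m creep '[{"tx":0.9,"ty":0.5,"tz":0,"rx":0,"ry":0,"rz":0,"fingers":255},{"tx":1.7,"ty":1,"tz":0,"rx":0,"ry":0,"rz":0,"fingers":255},{"tx":1.7,"ty":1,"tz":0,"rx":0,"ry":0,"rz":0,"fingers":255}]'; python3 -m creep '[{"tx":0.9,"ty":0.5,"tz":0,"rx":0,"ry":0,"rz":0,"fingers":255},{"tx":0.9,"ty":0.5,"tz":0,"rx":0,"ry":0,"rz":0,"fingers":255}]';  python3 - <<'E'
from h import *
o,R=st()
E
```

```text
t: 12.0
ee_pos: [581.1, -9.4, 232.7]
orientation: [-0.526, 1.92, -1.92]
ft_force: [-2.8, -0.4, -2.3]
width: 0.3
t: 12.25
ee_pos: [582.0, -8.9, 232.7]
orientation: [-0.526, 1.92, -1.92]
ft_force: [-2.1, -0.7, -3.1]
width: 0.6
t 12.25 ee [582.   -8.9 232.7] G [ 13.7 -32.6] fG [-2.2  0.4 -3.1] w 0.6
```

```bash
python3 -m creep '[{"tx":0.9,"ty":0.5,"tz":0,"rx":0,"ry":0,"rz":0,"fingers":255},{"tx":0.9,"ty":0.5,"tz":0,"rx":0,"ry":0,"rz":0,"fingers":255}]'; python3 - <<'E'
from h import *
o,R=st();grab('wrist','wrist9');grab('scene','scene9');crop('scene9',170,110,350,270,4.4,'c12')
E
```

```text
t: 12.5
ee_pos: [582.9, -8.4, 232.7]
orientation: [-0.526, 1.92, -1.92]
ft_force: [-3.1, -1.1, -1.9]
width: 0.5
t 12.5 ee [582.9  -8.4 232.7] G [ 14.7 -32.6] fG [-3.3  0.6 -1.9] w 0.5
```

View pics/wrist9.png

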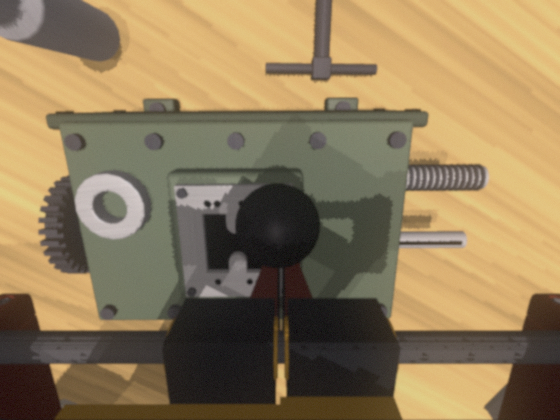

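View pics/c12.png

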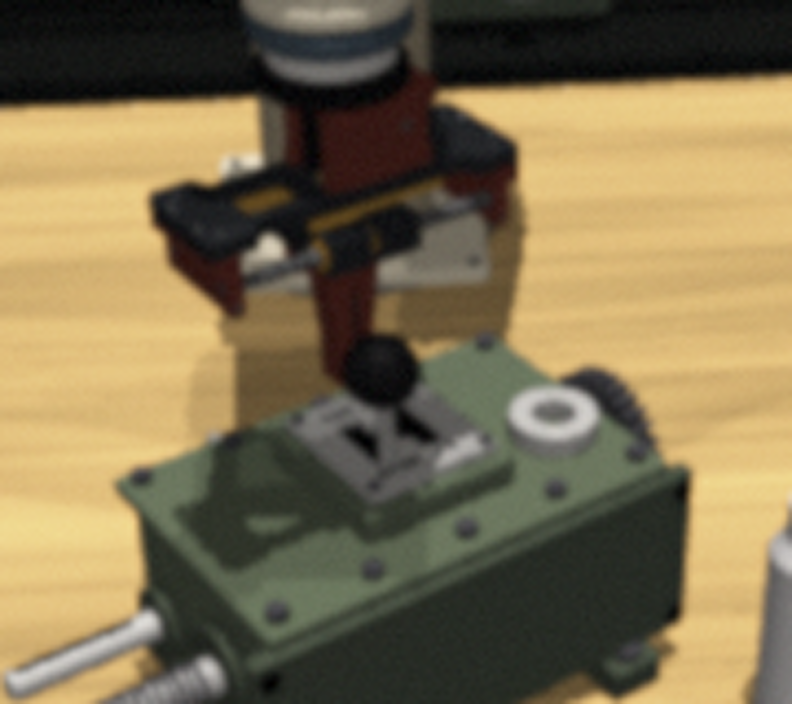

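```bash
python3 -m creep '[{"tx":0.9,"ty":0.5,"tz":0,"rx":0,"ry":0,"rz":0,"fingers":255},{"tx":0.9,"ty":0.5,"tz":0,"rx":0,"ry":0,"rz":0,"fingers":255}]'; python3 - <<'E'
from h import *
o,R=st()
c1,d1=ray('wrist9',278,225);c2,d2=ray('scene9',170+380/4.4,110+370/4.4)
s=np.linalg.lstsq(np.c_[d1,-d2],c2-c1,rcond=None)[0];a=c1+s[0]*d1;b=c2+s[1]*d2;m=(a+b)/2
print(toG(m),m,np.linalg.norm(a-b), toG(atz('wrist9',278,225,242)))
E
```

```text
t: 12.85
ee_pos: [583.5, -8.0, 232.6]
orientation: [-0.526, 1.92, -1.92]
ft_force: [-4.3, -1.9, -2.6]
width: 0.7
t 12.85 ee [583.5  -8.  232.6] G [ 15.5 -32.6] fG [-4.7  0.6 -2.6] w 0.7
[ 44.97289923 -31.49686476] [608.26731789   8.10705181 246.43305724] 1.7883341370924466 [ 42.65101526 -32.10029073]
```

Force is beginning to rise at the expected end (ball x≈43–45). One or two more small steps will confirm the stop.

```bash
python3 -m creep '[{"tx":0.9,"ty":0.5,"tz":0,"rx":0,"ry":0,"rz":0,"fingers":255},{"tx":0.9,"ty":0.5,"tz":0,"rx":0,"ry":0,"rz":0,"fingers":255}]'; python3 - <<'E'
from h import *
o,R=st()
E
```

```text
t: 13.1
ee_pos: [584.1, -7.5, 232.5]
orientation: [-0.527, 1.92, -1.92]
ft_force: [-5.2, -1.7, -1.7]
width: 0.1
t 13.1 ee [584.1  -7.5 232.5] G [ 16.2 -32.5] fG [-5.3  1.2 -1.7] w 0.1
```

```bash
python3 -m creep '[{"tx":0.9,"ty":0.5,"tz":0,"rx":0,"ry":0,"rz":0,"fingers":255},{"tx":0.9,"ty":0.5,"tz":0,"rx":0,"ry":0,"rz":0,"fingers":255}]'; python3 - <<'E'
from h import *
o,R=st()
E
```

```text
t: 13.35
ee_pos: [584.7, -7.2, 232.4]
orientation: [-0.528, 1.921, -1.921]
ft_force: [-6.1, -2.6, -1.1]
width: 0.0
t 13.35 ee [584.7  -7.2 232.4] G [ 16.9 -32.5] fG [-6.6  0.9 -1.1] w 0.0
```

```bash
python3 -m creep '[{"tx":0.9,"ty":0.5,"tz":0,"rx":0,"ry":0,"rz":0,"fingers":255},{"tx":1.7,"ty":1,"tz":0,"rx":0,"ry":0,"rz":0,"fingers":255},{"tx":1.7,"ty":1,"tz":0,"rx":0,"ry":0,"rz":0,"fingers":255}]'; python3 - <<'E'
from h import *
o,R=st()
E
python3 -m creep '[{"tx":-10,"ty":-6,"tz":0,"rx":0,"ry":0,"rz":0,"fingers":255},{"tx":-30,"ty":-18,"tz":0,"rx":0,"ry":0,"rz":0,"fingers":255},{"tx":-60,"ty":-36,"tz":10,"rx":0,"ry":0,"rz":0,"fingers":255},{"tx":-80,"ty":-60,"tz":30,"rx":0,"ry":0,"rz":0,"fingers":255},{"tx":-100,"ty":-100,"tz":50,"rx":0,"ry":0,"rz":0,"fingers":255},{"tx":-120,"ty":-150,"tz":60,"rx":0,"ry":0,"rz":0,"fingers":255},{"tx":-140,"ty":-200,"tz":60,"rx":0,"ry":0,"rz":0,"fingers":255},{"tx":-160,"ty":-250,"tz":60,"rx":0,"ry":0,"rz":0,"fingers":255},{"tx":-160,"ty":-300,"tz":60,"rx":0,"ry":0,"rz":0,"fingers":255},{"tx":-160,"ty":-300,"tz":60,"rx":0,"ry":0,"rz":0,"fingers":255}]'
python3 - <<'E'
from h import *
o,R=st();grab('top','topA');grab('scene','sceneA')
crop('topA',230,160,400,300,4.7,'d1'); crop('sceneA',170,110,350,270,4.4,'d2')
E
```

```text
t: 13.72
ee_pos: [585.6, -6.5, 232.1]
orientation: [-0.53, 1.921, -1.921]
ft_force: [-8.2, -4.2, -0.2]
width: 0.5
t 13.725 ee [585.6  -6.5 232.1] G [ 18.  -32.4] fG [-9.2  0.6 -0.2] w 0.5
t: 14.98
ee_pos: [427.8, -309.2, 293.6]
orientation: [-0.519, 1.918, -1.925]
ft_force: [-0.4, 1.1, -0.9]
width: 0.4
t 14.975 ee [ 427.8 -309.2  293.6] G [-273.  -210.9] fG [ 0.2  1.1 -0.9] w 0.4
```

View pics/d1.png

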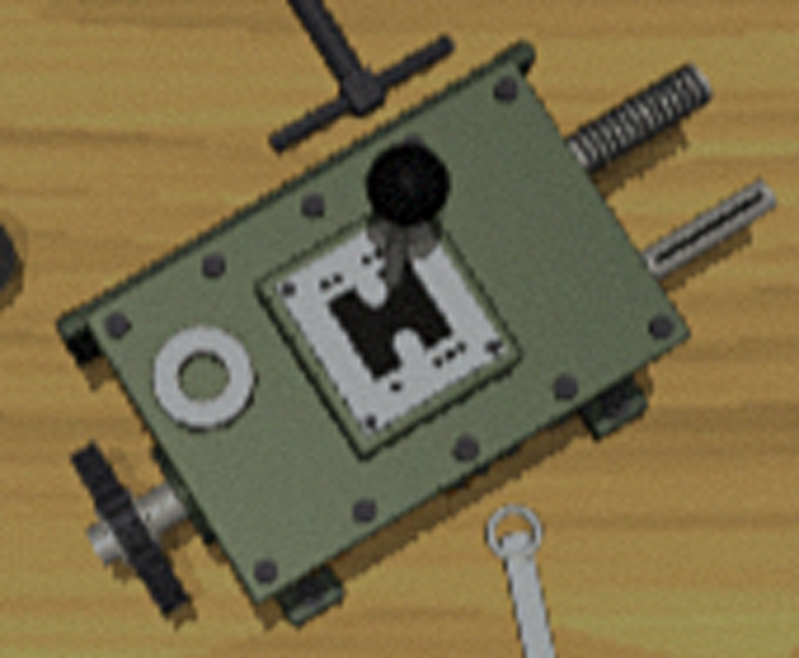

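View pics/d2.png

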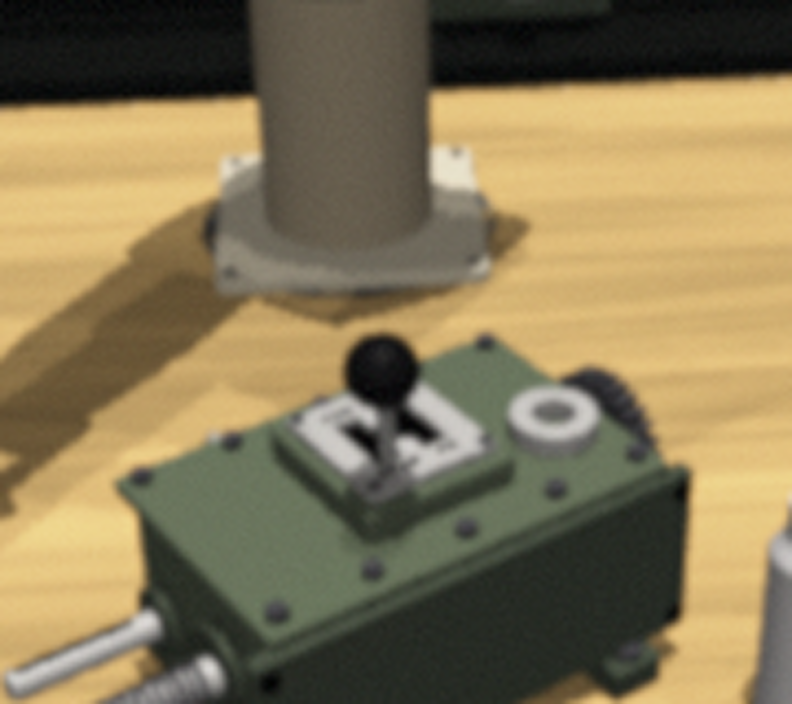

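View pics/topA.png

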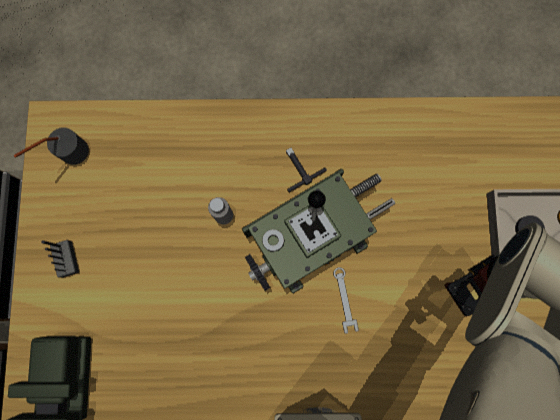

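```bash
python3 - <<'E'
from h import *
c1,d1=ray('topA',230+408/4.7,160+186/4.7);c2,d2=ray('sceneA',170+381/4.4,110+370/4.4)
s=np.linalg.lstsq(np.c_[d1,-d2],c2-c1,rcond=None)[0];a=c1+s[0]*d1;b=c2+s[1]*d2;m=(a+b)/2
g=toG(m);print(g,m,np.linalg.norm(a-b),'shift~',np.arctan2(g[0],m[2]-110),'select~',np.arctan2(g[1],m[2]-110))
g=toG(atz('topA',230+408/4.7,160+186/4.7,244));print(g,'shift',np.arctan2(g[0],134),'select',np.arctan2(g[1],134))
E
```

```text
[ 43.24621579 -30.17888181] [606.10870405   8.34974712 244.81142236] 2.3444201398762976 shift~ 0.31041979935825303 select~ -0.22022908679557737
[ 42.70432382 -31.28950525] shift 0.3085132540977452 select -0.2293935641197111
```

The ball is at x≈43, y≈−30 mm (shift about 0.30, select about −0.22). The arm is clear and the loose items haven't moved. I'm handing in.

```bash
python3 -c "
from workcell import ctrl
print(ctrl.close_job())"
```

```text
the job is handed in; nothing more can be done
None
```

The lever is home at the end of the four-dot slot, and the job is handed in. I pushed the ball with closed fingers only: from the +y line to neutral, across the channel, then back into the four-dot slot.

- **Lever position:** after backing off, the top and scene cameras put the ball at about x +43, y −30 mm from the gate's middle. That is shift about 0.30 to 0.31 rad (the stop is at 0.30) and select about −0.22 to −0.23 rad. The two camera rays missed each other by 2.3 mm, about the stated calibration error.
- **Force:** the highest force I read was about 9 N, at the end stop.
- **Surroundings:** comparing the pictures by eye, the bearing, chuck key, spray can and spanner have not moved. The arm ended well clear of the gearbox, at about 15 s.
- **Small disagreement:** my gate-centre estimates from the wrist and top cameras differed by about 2 mm. No check failed.

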